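# Gauge the brown sleeve on the step taper

### The job

Check the bore of the brown sleeve: pick it from the tray, slide it down over the pointed step-taper gauge until it stops on the yellow step, and let go, leaving it sitting level there. Lower it on rather than dropping it, and leave the black and the silver sleeve standing where they are.

Things in the scene. Friction and masses are not known exactly. Their poses are not given: they have to be found in the camera images.
- gauge: Bore gauge fixed to the bench, axis vertical, left or right of the tray. Origin: centre of its underside, at bench height; z up. From below: dark foot 92 mm across, to 14 mm height; blue step 55 mm across, to 40 mm; yellow step 42 mm across, to 65 mm, with a flat top shoulder; red step tapering 30 to 28 mm across, to 90 mm; bare steel nose tapering 21 to 6 mm across, to 115 mm.
- sleeve_brown: Sleeve to gauge: plain brown tube 48 mm outside, 35 mm bore, 35 mm high, about 80 g, upright on the tray. Origin: centre of its lower rim; z up its axis. It passes the gauge's nose and red step with 2.5 mm or more to spare all round; its lower rim stops on the flat top of the yellow step, 65 mm above the gauge's origin.
- sleeve_black: Not wanted: black plastic sleeve, 42 mm outside, 24 mm bore, 35 mm high. Origin: centre of its lower rim. The three sleeves stand upright in a row in any order, about 110 mm apart, the row within 0.35 rad of the world y direction, on a shallow white tray 200 by 360 mm with a yellow edge (floor 6 mm, edge 12 mm above the bench).
- sleeve_silver: Not wanted: silver aluminium sleeve, 60 mm outside, 47 mm bore, 35 mm high, upright on the same tray. Origin: centre of its lower rim.
There are look-alikes about, which are no part of the job. There is more than one size of the gauge; the job needs the middle-sized.

How it is judged:
At the end, for the whole second after the job is handed in: The brown sleeve sits around the gauge, its lower rim on the top of the yellow step (65 mm up, within 5 mm), its axis within 8 mm of the gauge's and within 8 degrees of upright, at rest and released (horizontal distance between sleeve_brown and gauge below 0.008 m and z of sleeve_brown in the frame of gauge between 0.06 and 0.07 m and angle between sleeve_brown's own z axis and vertical below 0.15 rad and linear speed of sleeve_brown below 0.02 m/s and contact force between sleeve_brown and the fingers below 0.2 N); the robot touches nothing.
It fails at once if the black sleeve is shifted more than 30 mm or knocked over (distance of sleeve_black from where it was at the start of the episode above 0.03 m or angle between sleeve_black's own z axis and vertical above 0.6 rad).
It fails at once if the silver sleeve is shifted more than 30 mm or knocked over (distance of sleeve_silver from where it was at the start of the episode above 0.03 m or angle between sleeve_silver's own z axis and vertical above 0.6 rad).
It fails at once if the brown sleeve is dropped onto the gauge (it goes faster than 0.6 m/s while over it, as after a fall of about 20 mm) (horizontal distance between sleeve_brown and gauge below 0.02 m and linear speed of sleeve_brown above 0.6 m/s).
It also fails if it takes over 43 s, if anything falls off the work surface, if the arm or the gripper's body presses on something with over 40 N, if the wrist force passes 120 N, or if a joint passes its speed limit or range.

### The arm

A 7-joint arm with a two-finger parallel gripper is mounted at the origin on the work surface. World frame = base frame: x ahead of the robot, y to its left, z up, the work surface at z = 0. Lengths are in m, angles in rad, forces in N, time in s.
With the tool pointing down it reaches from about 0.425 to 0.975 m from the base axis. Payload 16.7 kg.
Tool frame: the origin (TCP) lies midway between the tips of the shut fingers; the grasp point (between the pads) lies 19 mm behind it; z points along the fingers, x is the direction in which the jaws open and shut, and the axes are right-handed (so a half turn about z gives the same grasp; the last joint's range is limited). The gripper opens to 85 mm and grips with 20 to 120 N. Pads are 22 mm wide; open, the fingers measure 114 mm over their backs; the gripper's body (76 mm by 85 mm) begins 54 mm behind the grasp point. The pads swing forward as they close: fully open they stand 13 mm farther back than shut.
Start: joints at [1.171, 0.426, 0.074, 1.606, -0.034, 1.111, -0.067], TCP at [0.167, -0.654, 0.204] pointing down, gripper open.
Joint ranges: [-2.85, 2.85], [-0.5, 2.14], [-1.23, 1.37], [0.21, 2.46], [-1.02, 4.16], [0.16, 2.05], [-2.73, 2.73]. Speed limits (rad/s): [1.89, 1.89, 2.39, 2.39, 3.01, 3.01, 3.01].

### API

Orientations are given as a rotation vector (axis times angle).
In Python, from workcell import * gives the robot as it stands. The module is installed in compiled form; this text tells all that it offers.
- The arm moves only by the tool move_arm, never from a script. Its argument "deltas" is a list of rows, each a list of 6 numbers: the shift along the tool's x, y, z in cm, then the turn, a rotation vector about the tool's x, y, z in degrees. In form: [[x, y, z, rx, ry, rz], ...]. A call has exactly 5 rows; each row is the pose to reach, as a shift and turn from the pose commanded when the call began, along the tool's axes at that moment; what a row does not reach only later rows make up. A row lasts 1/10 s, in which the tool goes at most 50 mm and 8.59 degrees, less where a joint would pass 70% of its speed; a pose out of reach is approached as far as the arm can. A call with a gripper value outside its range is refused whole. "gripper" is the finger opening in cm, from 0 to 8.54, set as the call begins (left out, the last holds). The fingers move at their own pace and stop on an object; "squeeze" is the grip in N (left out, the last holds). Time passes only in rows, so rows that repeat a pose let the fingers close, or fill a call up. It gives the time, the measured TCP pose, the force and the opening at its end, in the units of the state.
- observe(): the state, without advancing time (a new reading comes with each control period).
- grab_frame(name): name is "scene" or "top"; returns a dict with "frame" (420x560x3 uint8, red, green, blue), "camera_matrix" (3x3 intrinsics, pixels), "world_to_cam" (4x4, takes a point from world to camera coordinates). Camera axes: x right, y down, z forward; pixel columns grow to the right and rows downward; lengths in m; the calibration is good to about 2 mm. A picture is of the moment at which its call begins. There is no depth.
- close_job(): hands the job in, once; it reports no verdict.
The state is a dict: "clock": time; "joints": joint angles; "qd": joint speeds; "joint_torque": joint torques, N m; "tcp_pos": TCP position; "tcp_rot": TCP orientation; "contact_force": force on the tool from outside, world axes, zero at the start; "ft_torque": the same for the moment, N m; "gripper_width": finger opening in m.
Only numpy, scipy, OpenCV 4.12 (cv2) and the standard library are available. Lean on these libraries where they do the work, as an engineer would, in place of code of your own. Each camera call takes 0.05 s, during which the arm holds its last target. There are 200 camera calls.

## Working session

There is one attempt and no reset: what is moved stays moved. The work goes in short steps, Python scripts to look and compute and a tool call to move; the robot and the scene stay as the last step left them, time stands still between calls to the robot, and variables do not carry over. Pictures are saved under pics/ and viewed, about 8 in all and at most 12, crops included, and the job is handed in when it is done.

Besides the shell and the picture viewer there is one more tool, called after ">>>" as name(argument=value, ...), one argument or row to a line, values as JSON. move_arm: Moves the arm, as the interface text tells. Its arguments: {"type":"object","properties":{"deltas":{"type":"array","items":{"type":"array","items":{"type":"number"}}},"gripper":{"type":"number"},"squeeze":{"type":"number"}},"required":["deltas"]}

```bash
mkdir -p pics
cat > h.py <<'E'
from workcell import *
import numpy as np, cv2
from scipy.spatial.transform import Rotation as R
def grab(n,f):
    d=grab_frame(n); cv2.imwrite('pics/'+f,cv2.cvtColor(d['frame'],cv2.COLOR_RGB2BGR)); return d
def ray(d,u,v,z):
    K=np.array(d['camera_matrix']);T=np.array(d['world_to_cam'])
    r=T[:3,:3].T@np.linalg.solve(K,[u,v,1]);c=-T[:3,:3].T@T[:3,3]
    return c+r*(z-c[2])/r[2]
def proj(d,p):
    K=np.array(d['camera_matrix']);T=np.array(d['world_to_cam'])
    q=K@(T[:3,:3]@np.array(p)+T[:3,3]);return q[:2]/q[2]
E
python3 - <<'E'
from h import *
import pickle
a=grab('top','t1.png');b=grab('scene','s1.png')
pickle.dump((a,b),open('f.pkl','wb'))
for d in(a,b):
    T=np.array(d['world_to_cam']);print(np.array(d['camera_matrix']).round(1).tolist(),(-T[:3,:3].T@T[:3,3]).round(3))
o=observe();print({k:np.round(v,3).tolist() for k,v in o.items()})
print(R.from_rotvec(o['tcp_rot']).as_matrix().round(3))
E
```

```text
[[395.6, 0.0, 275.0], [0.0, 395.6, 210.6], [0.0, 0.0, 1.0]] [ 0.327 -0.026  0.677]
[[379.4, 0.0, 278.3], [0.0, 379.4, 208.1], [0.0, 0.0, 1.0]] [ 0.764 -0.387  0.598]
{'clock': 0.1, 'joints': [1.171, 0.427, 0.074, 1.607, -0.034, 1.111, -0.067], 'qd': [0.0, -0.001, -0.0, -0.001, -0.0, 0.0, -0.001], 'joint_torque': [0.007, -95.152, 3.77, -46.441, 0.02, 0.006, -0.0], 'tcp_pos': [0.167, -0.654, 0.203], 'tcp_rot': [-2.481, 1.926, 0.001], 'contact_force': [-0.23, -0.323, -0.419], 'ft_torque': [0.032, 0.069, 0.015], 'gripper_width': 0.085}
[[ 0.248 -0.969 -0.   ]
 [-0.969 -0.248  0.001]
 [-0.001  0.    -1.   ]]
```

View pics/t1.png

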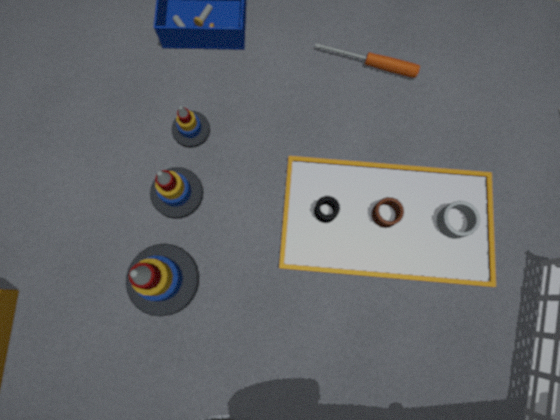

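View pics/s1.png

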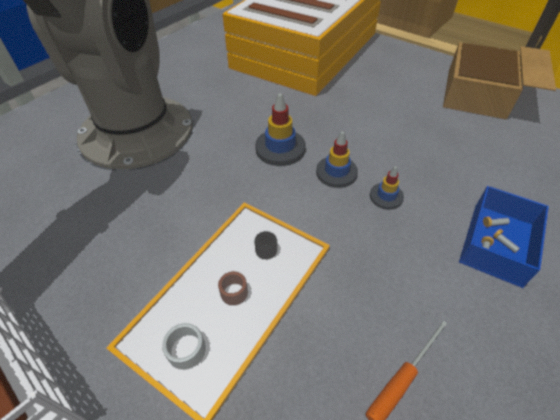

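```bash
cat > fit.py <<'E'
from h import *
from scipy.optimize import least_squares
th=np.linspace(0,2*np.pi,40)
BROWN=[(24,0),(24,35)]; GAUGE=[(27.5,14),(27.5,40),(21,65),(15,65),(14,90)]
def model(d,xy,parts,z0):
    P=[proj(d,[xy[0]+r/1e3*np.cos(t),xy[1]+r/1e3*np.sin(t),z0+z/1e3]) for r,z in parts for t in th]
    m=np.zeros((1680,2240),np.uint8)
    P=np.array(P)
    # union of hulls of consecutive rings
    for i in range(len(parts)-1):
        q=P[i*40:(i+2)*40]; cv2.fillConvexPoly(m,cv2.convexHull((q*4+1.5).round().astype(np.int32)),1)
    ys,xs=np.nonzero(m); return np.array([xs.mean(),ys.mean()])/4-.375,m.sum()/16
def mask(d,kind,c,r):
    im=d['frame']; h=cv2.cvtColor(im,cv2.COLOR_RGB2HSV).astype(int); H,S,V=h[...,0],h[...,1],h[...,2]
    m=(S>90)&(V>35) if kind=='g' else (S>70)&((H<20)|(H>170))
    yy,xx=np.mgrid[:420,:560]; m&=np.hypot(xx-c[0],yy-c[1])<r
    m=m.astype(np.uint8); cs,_=cv2.findContours(m,cv2.RETR_EXTERNAL,cv2.CHAIN_APPROX_NONE)
    k=max(cs,key=cv2.contourArea); o=np.zeros_like(m); cv2.drawContours(o,[k],-1,1,-1)
    ys,xs=np.nonzero(o); return np.array([xs.mean(),ys.mean()]),o.sum()
def fit(d,kind,c,r,parts,z0):
    mc,a=mask(d,kind,c,r); x=ray(d,*mc,z0+.03)[:2]
    for _ in range(6):
        p,pa=model(d,x,parts,z0); x=x+ray(d,*mc,z0+.03)[:2]-ray(d,*p,z0+.03)[:2]
    return x,a,pa
E
python3 - <<'E'
from fit import *
import pickle
a,b=pickle.load(open('f.pkl','rb'))
print(fit(a,'b',(387,212),22,BROWN,.006),fit(b,'b',(233,288),22,BROWN,.006))
print(fit(a,'g',(172,185),28,GAUGE,0),fit(b,'g',(339,155),28,GAUGE,0))
for n,p in(('k',(326,210)),('s',(459,219))): print(n,ray(a,*p,.03))
for p in((290,158),(493,173),(494,284),(280,266)):print(ray(a,*p,.012))
E
```

```text
(array([ 0.50439735, -0.18748619]), np.uint64(666), np.float64(837.125)) (array([ 0.49987535, -0.18299805]), np.uint64(522), np.float64(861.875))
(array([0.47941999, 0.17330672]), np.uint64(880), np.float64(1067.25)) (array([0.47765472, 0.19071921]), np.uint64(365), np.float64(790.5))
k [ 0.48910081 -0.08466493  0.03      ]
s [ 0.51143978 -0.30572731  0.03      ]
[ 0.57680353 -0.0097768   0.012     ]
[ 0.6097805  -0.36703001  0.012     ]
[ 0.41623081 -0.37792471  0.012     ]
[ 0.38543495 -0.0240809   0.012     ]
```

Run:
```python
from fit import *
import pickle
a,b=pickle.load(open('f.pkl','rb'))
def tile(d,c,xy,parts,z0):
    im=d['frame'][:,:,::-1].copy();u,v=c
    im=cv2.resize(im[v-30:v+30,u-30:u+30],None,fx=6.6,fy=6.6,interpolation=cv2.INTER_NEAREST)[:300*2,:396]
    for r,z in parts:
        P=np.array([proj(d,[xy[0]+r/1e3*np.cos(t),xy[1]+r/1e3*np.sin(t),z0+z/1e3]) for t in np.linspace(0,6.28,40)])
        cv2.polylines(im,[(((P-[u-30,v-30])+.5)*6.6).round().astype(np.int32)],True,(0,255,0),1)
    return cv2.resize(im,(300,300))
B=(.504,-.187);G=(.479,.176);F=[(46,14),(21,65)]
cv2.imwrite('pics/o1.png',np.vstack([np.hstack([tile(a,(387,212),B,BROWN,.006),tile(b,(233,288),B,BROWN,.006)]),np.hstack([tile(a,(176,190),G,F,0),tile(b,(339,160),G,F,0)])]))
```

```text
(no output)
```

View pics/o1.png

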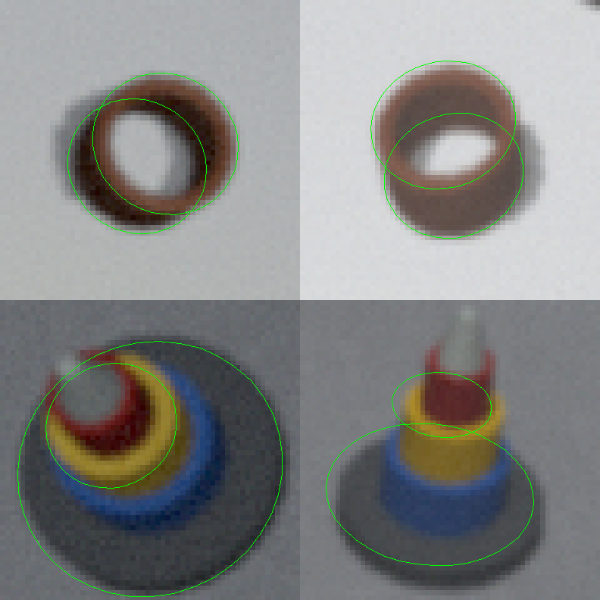

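>>> move_arm(
  deltas=[
    [0,0,-5,0,0,0],
    [0,0,-10,0,0,0],
    [-3,-3.5,-13,0,0,0],
    [-6,-7,-13,0,0,0],
    [-9,-10.5,-13,0,0,0],
  ],
  gripper=8.54,
  squeeze=30,
)

```text
clock: 0.6
tcp_pos: [0.2478, -0.5393, 0.3344]
tcp_rot: [2.481, -1.926, 0.002]
contact_force: [1.1, -0.4, 0.7]
gripper_width: 0.0856
```

>>> move_arm(
  deltas=[
    [-3,-3.6,0,0,0,0],
    [-6,-7.2,0,0,0,0],
    [-9,-10.8,0,0,0,0],
    [-12,-14.4,0,0,0,0],
    [-15,-18,0,0,0,0],
  ],
)

```text
clock: 1.1
tcp_pos: [0.3846, -0.3488, 0.3335]
tcp_rot: [2.482, -1.926, -0.0]
contact_force: [0.4, -0.5, 0.2]
gripper_width: 0.0856
```

>>> move_arm(
  deltas=[
    [-3,-3.6,2,0,0,0],
    [-6,-7.2,5,0,0,0],
    [-9,-10.8,8,0,0,0],
    [-12,-14.4,11,0,0,0],
    [-12.5,-15.5,14,0,0,0],
  ],
)

```text
clock: 1.6
tcp_pos: [0.5053, -0.1882, 0.1937]
tcp_rot: [-2.483, 1.922, -0.004]
contact_force: [1.7, -1.1, 0.1]
gripper_width: 0.0857
```

```bash
cat >> h.py <<'E'
def to(p):
    o=observe(); M=R.from_rotvec(o['tcp_rot']).as_matrix(); print('t',round(o['clock'],2),'tcp',np.round(o['tcp_pos'],4),'tilt/x',M[:,2].round(3),M[:,0].round(3),'F',np.round(o['contact_force'],1),'w',o['gripper_width'],'j',np.round(o['joints'],2))
    print('tool cm',(M.T@(np.array(p)-o['tcp_pos'])*100).round(2))
E
python3 - <<'E'
from h import *
to([.503,-.186,.010])
grab('scene','s2.png')
E
```

```text
t 1.6 tcp [ 0.5053 -0.1882  0.1937] tilt/x [ 0.003 -0.    -1.   ] [ 0.25  -0.968  0.001] F [ 1.7 -1.1  0.1] w 0.08568248081144243 j [ 0.51  0.23 -0.31  1.91  0.08  1.01 -1.16]
tool cm [-0.29  0.21 18.37]
```

View pics/s2.png

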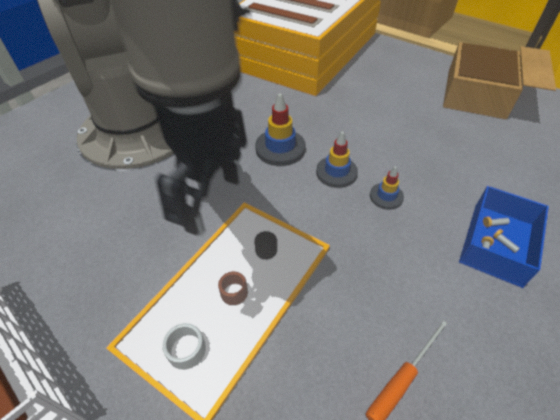

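The brown sleeve is at (233,288), still untouched, with the open gripper above it at about (205,195). I'll descend.

>>> move_arm(
  deltas=[
    [-0.2,0.2,4,0,0,0],
    [-0.2,0.2,8,0,0,0],
    [-0.2,0.2,10,0,0,0],
    [-0.2,0.2,10.5,0,0,0],
    [-0.2,0.2,11,0,0,0],
  ],
)

```text
clock: 2.15
tcp_pos: [0.5008, -0.1897, 0.0836]
tcp_rot: [-2.482, 1.926, 0.0]
contact_force: [0.1, -0.4, 1.0]
gripper_width: 0.0854
```

Run:
```python
from h import *
to([.503,-.186,.010])
d=grab('scene','s3.png'); c=d['frame'][150:360,120:400,::-1]
cv2.imwrite('pics/s3c.png',cv2.resize(c,None,fx=2.5,fy=2.5))
for p in([.503,-.186,.041],[.503,-.186,.006]): print(proj(d,p))
```

```text
t 2.15 tcp [ 0.5008 -0.1897  0.0836] tilt/x [-0.  0. -1.] [ 0.248 -0.969 -0.   ] F [ 0.1 -0.4  1. ] w 0.08539419999377913 j [ 0.49  0.36 -0.29  2.01  0.14  0.79 -1.21]
tool cm [-0.3  -0.3   7.36]
[231.06936955 281.33773403]
[233.14209977 291.55283399]
```

View pics/s3c.png

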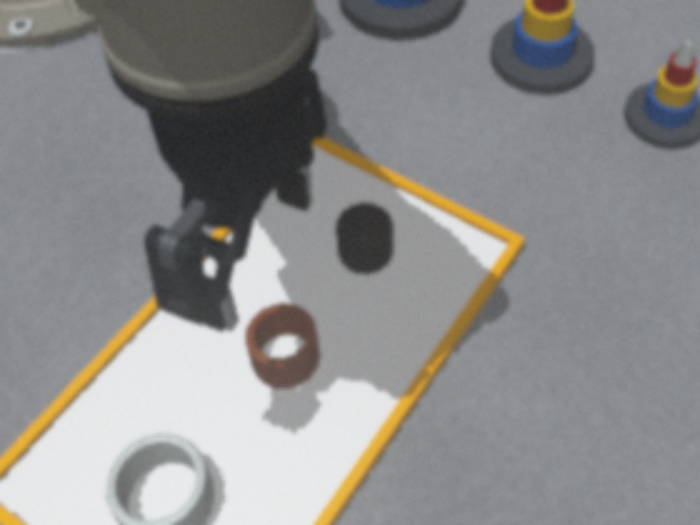

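Run:
```python
from h import *
d=grab('scene','s4.png')
o=observe();M=R.from_rotvec(o['tcp_rot']).as_matrix();p=o['tcp_pos'];print(p)
im=cv2.resize(d['frame'][150:360,120:400,::-1],None,fx=2.5,fy=2.5)
for s in(-1,1):
  for x in(.0425,.057):
    for back in(.0,.013,.035):
      q=[(proj(d,p+M@[s*x,y,-back])-[120,150])*2.5 for y in(-.011,.011)]
      cv2.line(im,*[tuple(int(v) for v in k) for k in q],(0,255,0) if back==.013 else (0,0,255),1)
cv2.imwrite('pics/s4c.png',im)
```

```text
[ 0.50108386 -0.1898444   0.08401346]
```

View pics/s4c.png

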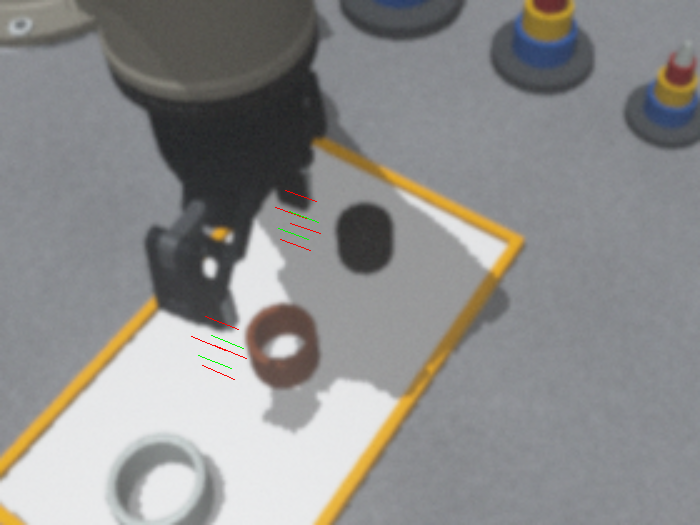

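The fingers look about 20 mm off from where they project (higher, or further toward −x). I'll check this with the other camera.

Run:
```python
from h import *
d=grab('top','t4.png')
o=observe();M=R.from_rotvec(o['tcp_rot']).as_matrix();p=o['tcp_pos']
u,v=300,110
im=cv2.resize(d['frame'][v:v+200,u:u+240,::-1],None,fx=3,fy=3)
for s in(-1,1):
  for x in(.0425,.057):
    for back in(.0,.013,.035):
      q=[(proj(d,p+M@[s*x,y,-back])-[u,v])*3 for y in(-.011,.011)]
      cv2.line(im,*[tuple(int(v) for v in k) for k in q],(0,255,0) if back==.013 else (0,0,255),1)
cv2.imwrite('pics/t4c.png',im)
```

```text
(no output)
```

View pics/t4c.png

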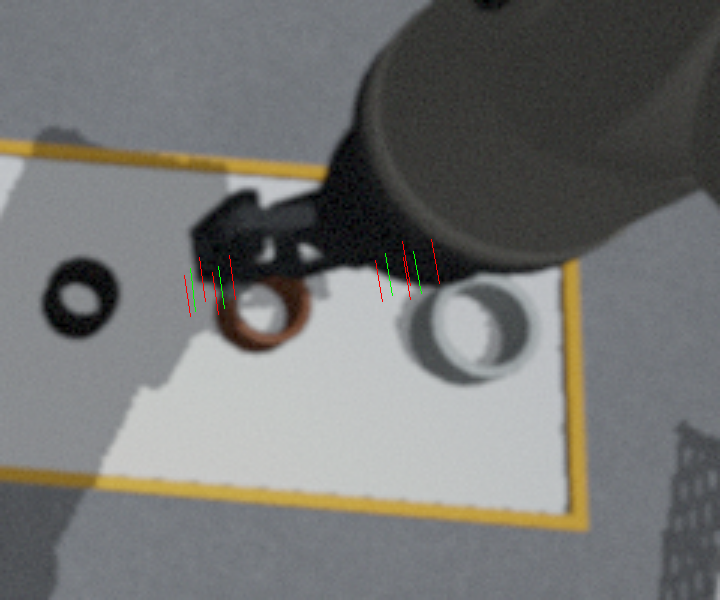

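>>> move_arm(
  deltas=[
    [-0.3,-0.25,1.5,0,0,0],
    [-0.3,-0.25,3,0,0,0],
    [-0.3,-0.25,4,0,0,0],
    [-0.3,-0.25,4.2,0,0,0],
    [-0.3,-0.25,4.2,0,0,0],
  ],
)

```text
clock: 2.8
tcp_pos: [0.5026, -0.1862, 0.0419]
tcp_rot: [-2.482, 1.926, -0.0]
contact_force: [0.8, -0.2, 0.5]
gripper_width: 0.0854
```

Run:
```python
from h import *
a=grab('top','t5.png');b=grab('scene','s5.png')
to([.503,-.186,.010])
o=observe();M=R.from_rotvec(o['tcp_rot']).as_matrix();p=o['tcp_pos']
T=[]
for d,(u,v) in((a,(335,145)),(b,(175,205))):
  im=cv2.resize(d['frame'][v:v+110,u:u+100,::-1],None,fx=4,fy=4,interpolation=cv2.INTER_CUBIC)
  im=cv2.convertScaleAbs(im,alpha=1.6,beta=25)
  for s in(-1,1):
    q=[(proj(d,p+M@[s*x,y,-.013])-[u,v])*4 for x,y in((.0425,-.011),(.0425,.011),(.057,.011),(.057,-.011))]
    cv2.polylines(im,[np.int32(q)],True,(0,255,0),1)
  T.append(im)
cv2.imwrite('pics/c5.png',np.hstack(T))
```

```text
t 2.9 tcp [ 0.5028 -0.1863  0.0422] tilt/x [ 0.001 -0.    -1.   ] [ 0.248 -0.969  0.   ] F [-0.  -0.   0.8] w 0.08545520622792724 j [ 0.47  0.42 -0.28  2.04  0.18  0.7  -1.25]
tool cm [-0.03 -0.02  3.22]
```

View pics/c5.png

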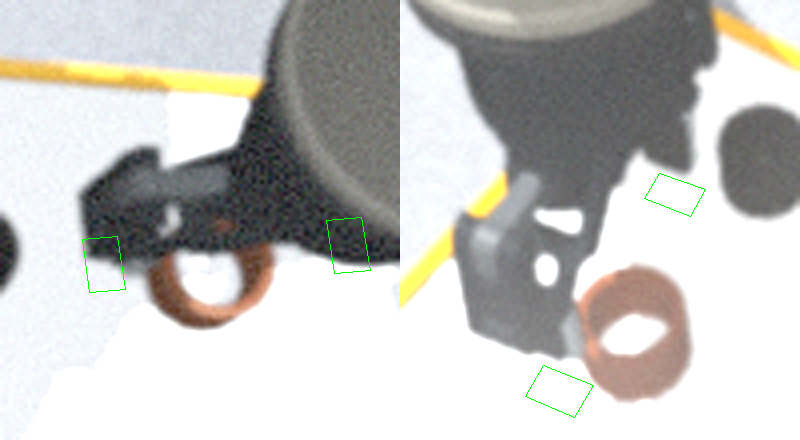

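Both views fit the fingers straddling the sleeve, with the tips about 20 mm higher than modelled and little sideways error. I'll continue down, then close.

>>> move_arm(
  deltas=[
    [0,0,1,0,0,0],
    [0,0,2,0,0,0],
    [0,0,3,0,0,0],
    [0,0,3.2,0,0,0],
    [0,0,3.2,0,0,0],
  ],
)

```text
clock: 3.4
tcp_pos: [0.502, -0.1859, 0.0088]
tcp_rot: [2.482, -1.926, -0.002]
contact_force: [-0.2, -1.3, 0.1]
gripper_width: 0.0857
```

>>> move_arm(
  deltas=[
    [0,0,0,0,0,0],
    [0,0,0,0,0,0],
    [0,0,0,0,0,0],
    [0,0,0,0,0,0],
    [0,0,0,0,0,0],
  ],
  gripper=4.0,
  squeeze=30,
)

```text
clock: 3.9
tcp_pos: [0.5042, -0.1867, 0.0113]
tcp_rot: [-2.481, 1.926, -0.005]
contact_force: [-2.3, 0.5, 23.2]
gripper_width: 0.0402
```

Run:
```python
from h import *
to([.503,-.186,.010])
a=grab('top','t6.png');b=grab('scene','s6.png')
T=[cv2.resize(d['frame'][v:v+110,u:u+100,::-1],None,fx=4,fy=4,interpolation=cv2.INTER_CUBIC) for d,(u,v) in((a,(335,145)),(b,(175,225)))]
cv2.imwrite('pics/c6.png',cv2.convertScaleAbs(np.hstack(T),alpha=1.6,beta=25))
```

```text
t 3.9 tcp [ 0.5042 -0.1867  0.0113] tilt/x [ 0.003 -0.001 -1.   ] [ 0.248 -0.969  0.002] F [-2.3  0.5 23.2] w 0.04023148783371631 j [ 0.45  0.47 -0.27  2.05  0.2   0.64 -1.27]
tool cm [-0.09  0.1   0.13]
```

View pics/c6.png

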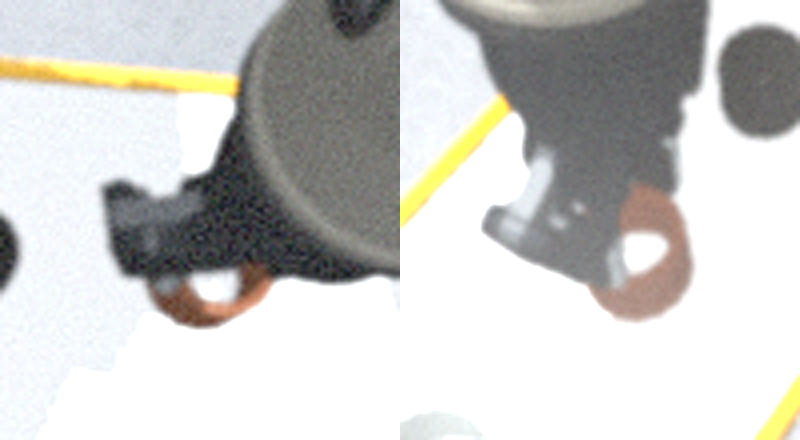

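The opening is 40 mm, and there's +23 N on the tool. The pads closed onto the sleeve's top rim, so the real tips sit higher than the reported TCP. I'll lift clear and measure the offset.

>>> move_arm(
  deltas=[
    [0,0,-1,0,0,0],
    [0,0,-2.5,0,0,0],
    [0,0,-4,0,0,0],
    [0,0,-4,0,0,0],
    [0,0,-4,0,0,0],
  ],
)

```text
clock: 4.5
tcp_pos: [0.5025, -0.1863, 0.0498]
tcp_rot: [-2.481, 1.926, -0.001]
contact_force: [-0.2, -0.2, 0.3]
gripper_width: 0.0401
```

Run:
```python
from h import *
import pickle
a0,b0=pickle.load(open('f.pkl','rb'))
for n,d,p in(('scene pad +x corner -y finger',b0,(231,296)),('scene pad left',b0,(226,296)),('top pad -x,+y finger',a0,(381,217)),('top left',a0,(365,214))): print(n,ray(d,*p,.041).round(4))
to([.503,-.186,.05])
a=grab('top','t7.png');b=grab('scene','s7.png')
o=observe();M=R.from_rotvec(o['tcp_rot']).as_matrix();p=o['tcp_pos']
T=[]
for d,(u,v) in((a,(335,135)),(b,(175,190))):
  im=cv2.resize(d['frame'][v:v+110,u:u+100,::-1],None,fx=4,fy=4,interpolation=cv2.INTER_CUBIC)
  im=cv2.convertScaleAbs(im,alpha=2.2,beta=25)
  for s in(-1,1):
    for bk in(.005,.030):
      q=[(proj(d,p+M@[s*x,y,-bk])-[u,v])*4 for x,y in((.02,-.011),(.02,.011),(.033,.011),(.033,-.011))]
      cv2.polylines(im,[np.int32(q)],True,(0,255,0) if bk<.01 else (0,0,255),1)
  T.append(im)
cv2.imwrite('pics/c7.png',np.hstack(T))
```

```text
scene pad +x corner -y finger [ 0.5211 -0.2059  0.041 ]
scene pad left [ 0.5147 -0.2108  0.041 ]
top pad -x,+y finger [ 0.49   -0.1744  0.041 ]
top left [ 0.4905 -0.1479  0.041 ]
t 4.5 tcp [ 0.5025 -0.1863  0.0498] tilt/x [ 0.001 -0.    -1.   ] [ 0.248 -0.969  0.   ] F [-0.2 -0.2  0.3] w 0.04008116710213475 j [ 0.47  0.41 -0.28  2.03  0.17  0.72 -1.24]
tool cm [-0.01 -0.05 -0.02]
```

View pics/c7.png

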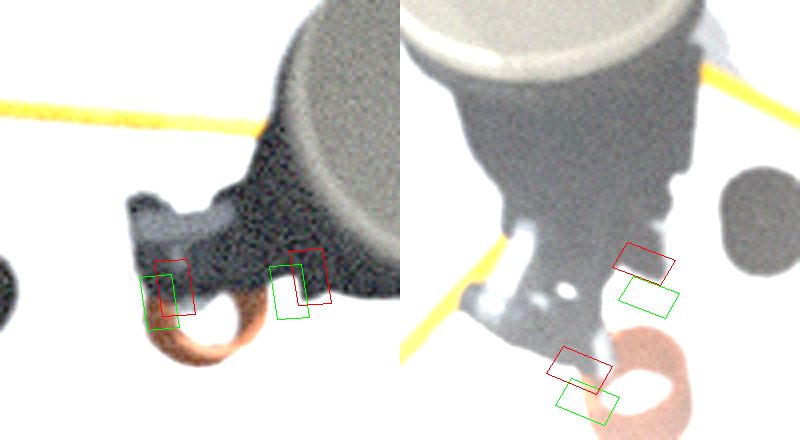

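The lateral position agrees within 3–4 mm in both views. Only the height differs: the tips are about 25 mm higher than the reported TCP implies. I'll open, go lower and grip again.

>>> move_arm(
  deltas=[
    [0,0,0,0,0,0],
    [0,0,0,0,0,0],
    [0,0,0,0,0,0],
    [0,0,0,0,0,0],
    [0,0,0,0,0,0],
  ],
  gripper=8.54,
)

```text
clock: 5.1
tcp_pos: [0.5024, -0.1861, 0.0494]
tcp_rot: [2.482, -1.926, -0.0]
contact_force: [-0.8, -0.2, 0.0]
gripper_width: 0.0853
```

>>> move_arm(
  deltas=[
    [0,0,1.5,0,0,0],
    [0,0,3,0,0,0],
    [0,0,4.5,0,0,0],
    [0,0,5.5,0,0,0],
    [0,0,6.2,0,0,0],
  ],
)

```text
clock: 5.6
tcp_pos: [0.502, -0.1859, -0.0138]
tcp_rot: [2.482, -1.926, -0.002]
contact_force: [0.1, -0.4, 0.5]
gripper_width: 0.0856
```

>>> move_arm(
  deltas=[
    [0,0,0.4,0,0,0],
    [0,0,0.4,0,0,0],
    [0,0,0.4,0,0,0],
    [0,0,0.4,0,0,0],
    [0,0,0.4,0,0,0],
  ],
)

```text
clock: 6.1
tcp_pos: [0.5027, -0.1862, -0.0161]
tcp_rot: [-2.481, 1.926, -0.001]
contact_force: [0.5, 0.7, 0.2]
gripper_width: 0.0852
```

>>> move_arm(
  deltas=[
    [0,0,0,0,0,0],
    [0,0,0,0,0,0],
    [0,0,0,0,0,0],
    [0,0,0,0,0,0],
    [0,0,0,0,0,0],
  ],
  gripper=4.0,
  squeeze=30,
)

```text
clock: 6.6
tcp_pos: [0.5025, -0.1862, -0.0161]
tcp_rot: [2.482, -1.926, 0.0]
contact_force: [-2.5, 0.5, 7.8]
gripper_width: 0.0479
```

>>> move_arm(
  deltas=[
    [0,0,-1,0,0,0],
    [0,0,-3,0,0,0],
    [0,0,-6,0,0,0],
    [0,0,-10,0,0,0],
    [0,0,-14,0,0,0],
  ],
)

```text
clock: 7.1
tcp_pos: [0.5019, -0.1858, 0.1253]
tcp_rot: [-2.482, 1.926, 0.001]
contact_force: [0.7, -1.1, -0.3]
gripper_width: 0.0479
```

Run:
```python
from fit import *
a=grab('top','t8.png')
to([.479,.175,.12])
def dark(d,kind,c):pass
for d in(a,):
    u,v=387,205; h=cv2.cvtColor(d['frame'],cv2.COLOR_RGB2HSV).astype(int)
    m=(h[...,1]>70)&((h[...,0]<15)|(h[...,0]>170)); m[:165]=0; m[245:]=0; m[:,:350]=0; m[:,460:]=0
    ys,xs=np.nonzero(m); print(m.sum(),xs.min(),xs.max(),ys.min(),ys.max())
```

```text
t 7.15 tcp [ 0.5051 -0.1867  0.1316] tilt/x [ 0.007 -0.002 -1.   ] [ 0.248 -0.969  0.004] F [ 4.  -1.4  7.5] w 0.04770360766115922 j [ 0.5   0.3  -0.31  1.97  0.12  0.88 -1.2 ]
tool cm [-35.68  -6.44   1.07]
339 385 458 165 207
```

```bash
cat > gfit.py <<'E'
from fit import *
from scipy.optimize import minimize
P=[((46,0),(46,14),0),((27.5,14),(27.5,40),1),((21,40),(21,65),2),((15,65),(14,90),3),((10.5,90),(3,115),4)]
def ren(d,xy):
    m=np.full((420*4,560*4),5,np.uint8)
    for (r0,z0),(r1,z1),c in P:
        q=np.array([proj(d,[xy[0]+r/1e3*np.cos(t),xy[1]+r/1e3*np.sin(t),z/1e3]) for r,z in((r0,z0),(r1,z1)) for t in th])
        cv2.fillConvexPoly(m,cv2.convexHull((q*4+1.5).round().astype(np.int32)),c)
    return m
def cost(xy,d,box):
    u0,u1,v0,v1=box; m=ren(d,xy)[v0*4:v1*4,u0*4:u1*4]
    im=cv2.resize(d['frame'][v0:v1,u0:u1],None,fx=4,fy=4).astype(float); s=0
    for k in range(6):
        q=im[m==k]; s+=((q-np.median(q,0))**2).clip(0,2500).sum()
    return s/m.size
def gfit(d,box,x0):
    r=minimize(cost,x0,(d,box),'Nelder-Mead',options=dict(initial_simplex=[x0,[x0[0]+.006,x0[1]],[x0[0],x0[1]+.006]],xatol=2e-4,fatol=.1,maxiter=60))
    return r.x,r.fun
E
python3 - <<'E'
from gfit import *
import pickle
a,b=pickle.load(open('f.pkl','rb'))
print(gfit(a,(140,212,158,226),[.478,.174]),gfit(b,(308,366,124,192),[.478,.174]))
E
```

```text
(array([0.48223752, 0.17667827]), np.float64(338.4324320874183)) (array([0.4842441 , 0.17763508]), np.float64(227.15425329614604))
```

>>> move_arm(
  deltas=[
    [-4,-0.7,-2,0,0,0],
    [-8,-1.4,-4,0,0,0],
    [-12,-2.1,-4,0,0,0],
    [-16,-2.8,-4,0,0,0],
    [-20,-3.5,-4,0,0,0],
  ],
)

```text
clock: 7.65
tcp_pos: [0.4863, 0.0178, 0.1642]
tcp_rot: [-2.481, 1.926, -0.001]
contact_force: [0.5, 0.4, -0.1]
gripper_width: 0.0479
```

```bash
python3 -c "
from h import *
to([.483,.177,.15])"
```

```text
t 7.65 tcp [0.4863 0.0178 0.1642] tilt/x [ 0.001 -0.    -1.   ] [ 0.248 -0.969  0.   ] F [ 0.5  0.4 -0.1] w 0.04793141514003619 j [ 0.23  0.19 -0.45  2.04  0.1   0.93 -1.59]
tool cm [-15.51  -3.63   1.42]
```

>>> move_arm(
  deltas=[
    [-4,-0.9,0,0,0,0],
    [-8,-1.9,0,0,0,0],
    [-12,-2.8,0.5,0,0,0],
    [-15,-3.5,1,0,0,0],
    [-15.3,-3.6,1.4,0,0,0],
  ],
)

```text
clock: 8.15
tcp_pos: [0.4829, 0.1777, 0.1498]
tcp_rot: [-2.485, 1.919, 0.001]
contact_force: [0.4, -0.1, -1.1]
gripper_width: 0.0475
```

>>> move_arm(
  deltas=[
    [0,0,0,0,0,0],
    [0,0,0,0,0,0],
    [0,0,0,0,0,0],
    [0,0,0,0,0,0],
    [0,0,0,0,0,0],
  ],
)

```text
clock: 8.65
tcp_pos: [0.4838, 0.1728, 0.1498]
tcp_rot: [-2.481, 1.927, -0.0]
contact_force: [-0.2, 0.6, -0.3]
gripper_width: 0.0481
```

Run:
```python
from h import *
to([.483,.177,.15])
a=grab('top','t9.png');b=grab('scene','s9.png')
o=observe();p=o['tcp_pos'];th=np.linspace(0,6.28,40);T=[]
for d in(a,b):
  u,v=(proj(d,[p[0],p[1],.13])-[50,60]).astype(int)
  im=cv2.resize(d['frame'][v:v+110,u:u+100,::-1],None,fx=4,fy=4,interpolation=cv2.INTER_CUBIC)
  im=cv2.convertScaleAbs(im,alpha=1.6,beta=15)
  for c,r,z,col in((p,.024,p[2]+.022,(0,255,0)),(p,.024,p[2]+.057,(0,255,0)),((.483,.177),.021,.065,(255,0,255)),((.483,.177),.046,.014,(255,0,255))):
    q=[(proj(d,[c[0]+r*np.cos(t),c[1]+r*np.sin(t),z])-[u,v])*4 for t in th]
    cv2.polylines(im,[np.int32(q)],True,col,1)
  T.append(im)
cv2.imwrite('pics/c9.png',np.hstack(T))
```

```text
t 8.65 tcp [0.4838 0.1728 0.1498] tilt/x [ 0. -0. -1.] [ 0.247 -0.969  0.   ] F [-0.2  0.6 -0.3] w 0.048093665162966356 j [-0.01  0.27 -0.53  1.99  0.17  0.92 -1.95]
tool cm [-0.42 -0.02 -0.02]
```

View pics/c9.png

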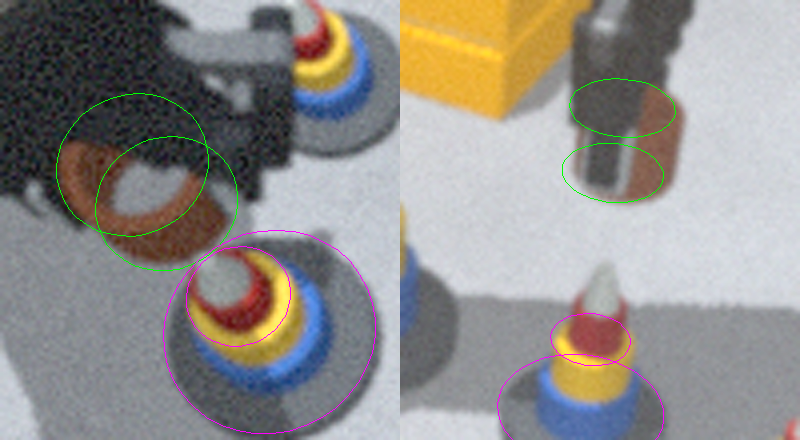

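>>> move_arm(
  deltas=[
    [-0.25,0,1.5,0,0,0],
    [-0.25,0,3,0,0,0],
    [-0.25,0,4.5,0,0,0],
    [-0.25,0,6,0,0,0],
    [-0.25,0,7.2,0,0,0],
  ],
)

```text
clock: 9.25
tcp_pos: [0.4825, 0.1758, 0.0759]
tcp_rot: [2.481, -1.926, -0.001]
contact_force: [0.8, -0.3, -1.1]
gripper_width: 0.0483
```

>>> move_arm(
  deltas=[
    [0,0,0,0,0,0],
    [0,0,0.4,0,0,0],
    [0,0,0.8,0,0,0],
    [0,0,1.1,0,0,0],
    [0,0,1.1,0,0,0],
  ],
)

```text
clock: 9.75
tcp_pos: [0.4829, 0.1758, 0.0664]
tcp_rot: [2.482, -1.926, -0.0]
contact_force: [-0.4, 0.5, -0.2]
gripper_width: 0.0479
```

>>> move_arm(
  deltas=[
    [0,0,0.4,0,0,0],
    [0,0,0.8,0,0,0],
    [0,0,1.2,0,0,0],
    [0,0,1.6,0,0,0],
    [0,0,1.6,0,0,0],
  ],
)

```text
clock: 10.25
tcp_pos: [0.4827, 0.1758, 0.0499]
tcp_rot: [2.481, -1.926, -0.001]
contact_force: [-0.2, -0.2, -1.0]
gripper_width: 0.0479
```

>>> move_arm(
  deltas=[
    [0,0,0.2,0,0,0],
    [0,0,0.4,0,0,0],
    [0,0,0.5,0,0,0],
    [0,0,0.5,0,0,0],
    [0,0,0.5,0,0,0],
  ],
)

```text
clock: 10.75
tcp_pos: [0.483, 0.1759, 0.0456]
tcp_rot: [-2.482, 1.926, -0.0]
contact_force: [0.1, -0.4, -0.2]
gripper_width: 0.0479
```

>>> move_arm(
  deltas=[
    [0,0,0.1,0,0,0],
    [0,0,0.2,0,0,0],
    [0,0,0.2,0,0,0],
    [0,0,0.2,0,0,0],
    [0,0,0.2,0,0,0],
  ],
)

```text
clock: 11.25
tcp_pos: [0.483, 0.1759, 0.0436]
tcp_rot: [-2.482, 1.926, 0.0]
contact_force: [0.3, -0.1, -0.9]
gripper_width: 0.0479
```

No contact yet, so I'll keep lowering in small steps until it touches.

>>> move_arm(
  deltas=[
    [0,0,0.1,0,0,0],
    [0,0,0.2,0,0,0],
    [0,0,0.2,0,0,0],
    [0,0,0.2,0,0,0],
    [0,0,0.2,0,0,0],
  ],
)

```text
clock: 11.75
tcp_pos: [0.4833, 0.176, 0.0427]
tcp_rot: [-2.481, 1.926, -0.002]
contact_force: [-8.1, -3.6, 27.2]
gripper_width: 0.0474
```

>>> move_arm(
  deltas=[
    [0,0,0.1,0,0,0],
    [0,0,0.1,0,0,0],
    [0,0,0.1,0,0,0],
    [0,0,0.1,0,0,0],
    [0,0,0.1,0,0,0],
  ],
)

```text
clock: 12.25
tcp_pos: [0.4836, 0.1761, 0.0423]
tcp_rot: [-2.481, 1.926, -0.002]
contact_force: [-11.0, -5.7, 37.1]
gripper_width: 0.0477
```

Contact came at the predicted seating height, TCP z about 0.043. I'll take off the load and open.

>>> move_arm(
  deltas=[
    [0,0,-0.1,0,0,0],
    [0,0,-0.2,0,0,0],
    [0,0,-0.2,0,0,0],
    [0,0,-0.2,0,0,0],
    [0,0,-0.2,0,0,0],
  ],
)

```text
clock: 12.75
tcp_pos: [0.483, 0.1759, 0.0426]
tcp_rot: [-2.482, 1.926, -0.0]
contact_force: [-1.7, -0.6, 5.9]
gripper_width: 0.0477
```

>>> move_arm(
  deltas=[
    [0,0,0,0,0,0],
    [0,0,0,0,0,0],
    [0,0,0,0,0,0],
    [0,0,0,0,0,0],
    [0,0,0,0,0,0],
  ],
  gripper=8,
)

```text
clock: 13.25
tcp_pos: [0.483, 0.1759, 0.0425]
tcp_rot: [2.482, -1.926, -0.0]
contact_force: [-0.0, -0.2, 0.3]
gripper_width: 0.08
```

>>> move_arm(
  deltas=[
    [0,0,-1,0,0,0],
    [0,0,-3,0,0,0],
    [0,0,-6,0,0,0],
    [0,0,-10,0,0,0],
    [0,0,-14,0,0,0],
  ],
)

```text
clock: 13.75
tcp_pos: [0.4825, 0.176, 0.1846]
tcp_rot: [2.482, -1.926, -0.001]
contact_force: [0.9, -0.9, -0.3]
gripper_width: 0.0796
```

>>> move_arm(
  deltas=[
    [4,0,0,0,0,0],
    [8,0,0,0,0,0],
    [12,0,0,0,0,0],
    [15,0,0,0,0,0],
    [15,0,0,0,0,0],
  ],
)

```text
clock: 14.25
tcp_pos: [0.5208, 0.0263, 0.1831]
tcp_rot: [2.476, -1.933, 0.001]
contact_force: [-0.4, -0.0, -0.2]
gripper_width: 0.08
```

Run:
```python
from h import *
to([.483,.177,.15])
a=grab('top','t10.png');b=grab('scene','s10.png');th=np.linspace(0,6.28,40);T=[]
for d in(a,b):
  u,v=(proj(d,[.483,.177,.06])-[50,50]).astype(int)
  im=cv2.resize(d['frame'][v:v+110,u:u+100,::-1],None,fx=4,fy=4,interpolation=cv2.INTER_CUBIC)
  for r,z in((.024,.065),(.024,.1)):
    q=[(proj(d,[.483+r*np.cos(t),.177+r*np.sin(t),z])-[u,v])*4 for t in th]
    cv2.polylines(im,[np.int32(q)],True,(0,255,0),1)
  T.append(im)
cv2.imwrite('pics/c10.png',np.hstack(T))
```

```text
t 14.25 tcp [0.5208 0.0263 0.1831] tilt/x [ 0.    -0.001 -1.   ] [ 0.243 -0.97   0.001] F [-0.4 -0.  -0.2] w 0.08002474497490665 j [ 0.22  0.23 -0.45  1.95  0.12  0.99 -1.61]
tool cm [-1.554e+01  1.000e-02  3.300e+00]
```

View pics/c10.png

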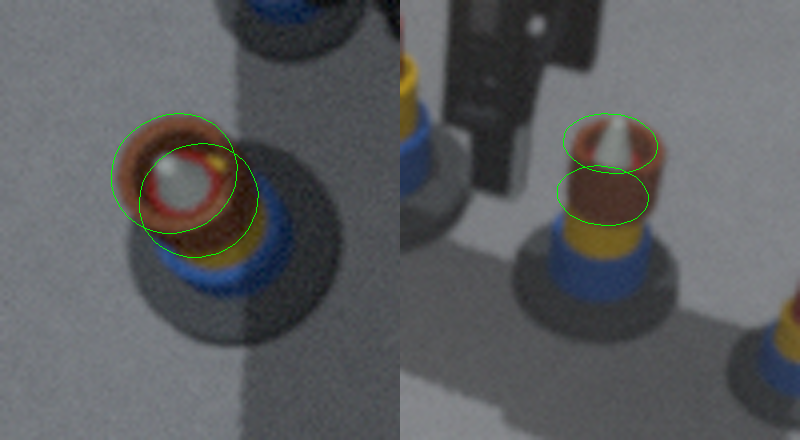

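The sleeve sits level on the yellow step of the middle gauge. In the top view the nose and red step show inside its bore at (180,180). The gripper is clear, so I'll hand in.

Run:
```python
from h import *
import pickle
a0,b0=pickle.load(open('f.pkl','rb'));a=cv2.imread('pics/s10.png')[:,:,::-1]
for n,(u,v) in dict(black=(265,245),silver=(183,345)).items():
    print(n,np.abs(a[v-22:v+22,u-22:u+22].astype(int)-b0['frame'][v-22:v+22,u-22:u+22]).mean())
print(close_job())
```

```text
black 5.9662534435261705
silver 5.4860537190082646
the job is handed in; nothing more can be done
None
```

The brown sleeve is released and sitting on the yellow step of the middle-sized gauge. I handed the job in at about 14.3 s of the 43 s; the interface gives no verdict.

- **First grasp failed:** the pads closed to 40 mm on the sleeve's top rim, with about 23 N on the tool. The finger tips were about 25 mm higher than the reported TCP height implied. I lifted, went 27 mm lower and gripped again. The opening then read 48 mm, which matches the sleeve, and it stayed gripped on the way over.
- **Placing:** I lowered it in steps and it went over the nose and red step with no force. It touched at the predicted height for the 65 mm seat. The force reached 37 N at the wrist, and I eased it to 6 N before opening.
- **Last checks:**
    - Both cameras show the sleeve level on the yellow step. A sliver of yellow shows inside the bore, so it is off-centre by about 2 mm, against the 8 mm allowed.
    - The gripper was clear, with about zero force.
    - The black and silver sleeves' image patches barely changed from the start (mean difference about 6 of 255), so they appear not to have moved.
- **Disagreements:** the scene camera's overlay sat a few mm off the top camera's for the gauge and the sleeve. The shift was in the same direction for both, so it hardly affected the fit.

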